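# Close the glass-casting mould and hold it shut

### The arm

A 7-joint arm with a two-finger parallel gripper is mounted at the origin on the work surface. World frame = base frame: x ahead of the robot, y to its left, z up, the work surface at z = 0. Lengths are in m, angles in rad, forces in N, time in s.
With the tool pointing down it reaches from about 0.4 to 0.85 m from the base axis. Payload 10.4 kg.
Tool frame: the origin (TCP) lies midway between the tips of the shut fingers; the grasp point (between the pads) lies 19 mm behind it; z points along the fingers, x is the direction in which the jaws open and shut, and the axes are right-handed (so a half turn about z gives the same grasp; the last joint's range is limited). The gripper opens to 85 mm and grips with 20 to 120 N. Pads are 22 mm wide; open, the fingers measure 114 mm over their backs; the gripper's body (76 mm by 85 mm) begins 54 mm behind the grasp point. The pads swing forward as they close: fully open they stand 13 mm farther back than shut.
Start: joints at [-1.124, 0.332, -0.065, 1.46, 0.022, 1.35, -0.088], TCP at [0.283, 0.557, 0.231] pointing down, gripper open.
Joint ranges: [-2.6, 2.6], [-0.5, 2.12], [-1.47, 1.34], [0.16, 2.42], [-1.27, 4.41], [0.06, 2.06], [-2.6, 2.6]. Speed limits (rad/s): [2.22, 2.22, 2.79, 2.79, 3.14, 3.14, 3.14].

### API

Orientations are given as a unit quaternion [x, y, z, w].
In Python, from workcell import monitor, eyes, ticket, models gives the robot as it stands.
- The arm moves only by the tool servo_tool, never from a script. Its argument "motion" is a list of rows, each a list of 7 numbers: the opening, from 0 (shut) to 1 (fully open), then the shift along the tool's x, y, z in m, then the turn, a rotation vector about the tool's x, y, z in degrees. In form: [[fingers, tx, ty, tz, rx, ry, rz], ...]. A call has 1 to 20 rows; each row is the pose to reach, as a shift and turn from the pose commanded when the call began, along the tool's axes at that moment; what a row does not reach only later rows make up. A row lasts 1/8 s, in which the tool goes at most 62.5 mm and 10.7 degrees, less where a joint would pass 70% of its speed; a pose out of reach is approached as far as the arm can. A call with a gripper value outside its range is refused whole. The fingers move at their own pace and stop on an object; "grip_force" is the grip in N (left out, the last holds). Time passes only in rows, so rows that repeat a pose let the fingers close. It gives the time, the measured TCP pose, the force and the opening at its end, in the units of the state.
- monitor.get_obs(): the state, without advancing time (a new reading comes with each control period).
- eyes.camera(name): name is "scene" or "side" or "wrist"; returns (picture, depth): 420x560x3 uint8, blue, green, red; 420x560 float32, m along the optical axis (not along the pixel's ray), 0 where there is no reading.
- eyes.camera_info(name): a dict with "intrinsics" (3x3 intrinsics, pixels), "extrinsics" (4x4, takes a point from world to camera coordinates); the wrist camera has in their place "tool_from_camera" (4x4, takes a point from camera to tool coordinates, whose origin is the TCP and whose axes are the tool frame's). Camera axes: x right, y down, z forward; pixel columns grow to the right and rows downward; lengths in m; the calibration is good to about 2 mm. A picture is of the moment at which its call begins: read the wrist's pose just before it. camera_info takes no time and is no camera call.
- ticket.hand_in(): hands the job in, once; it reports no verdict.
Trained networks look in the newest picture that a camera, given by its name, has taken for a name from the list of things; names that differ only in an ending like _2 or _b are one class to them, and where a whole thing is asked for, a point or a joint stands for the part that bears it (a point fixed in the world has none). Each returns a list of dicts, best first, with "confidence" (0 to 1); they miss things now and then, are a little off and sometimes report something else, mostly with a low value. They report only what shows in the picture. A call takes as long as a camera call. They do not tell look-alikes from the thing itself.
- models.boxes_of(camera, thing): "point" ([x, y, z] in m, in the coordinates of the camera as it stood for that picture, good to about 4 mm: the middle of the surface that is visible of it).
The state is a dict: "clock": time; "joint_pos": joint angles; "joint_velocities": joint speeds; "tau": joint torques, N m; "position": TCP position; "ee_rot": TCP orientation; "ft_force": force on the tool from outside, world axes, zero at the start; "torque": the same for the moment, N m; "grip_width": opening from 0.0 (shut) to 1.0 (fully open).
Only numpy, scipy, OpenCV 4.12 (cv2) and the standard library are available. Lean on these libraries where they do the work, as an engineer would, in place of code of your own. Each camera call takes 0.05 s, during which the arm holds its last target. There are 200 camera calls.

### The job

Get the tile mould shut for the pour: lift the dark graphite cover off the firebrick by its wooden handle, bring it to the open aluminium mould, slip its forked end in under the head of the steel stud and slide it along until it drops over the dowel pin hidden beneath its other end. Then press it fully home, flat on the mould, and stay there: finish with your hand still on the handle, holding the cover down with a push of about 15 newtons, because nothing else keeps it shut. Leave the paddle, the jacks and the wax tin where they lie.

Things in the scene. Friction and masses are not known exactly. Their poses are not given: they have to be found in the camera images.
- mould: Open mould for casting glass tiles, bolted to the bench: an aluminium block 220 long (x) by 110 wide (y) on a dark steel foot plate 250 x 150 x 8. Flat top face 58 mm above the bench, with a rectangular cavity 115 x 64, 22 deep in its middle. Origin: under the centre of the block, at bench height; z up; its x axis points from the dowel end to the stud end. It does not move.
- mould_pin (a point): Foot of the brass dowel pin, on the mould's top face (58 mm above the bench), 78 mm from the middle towards -x of the mould. The pin is 12 mm in diameter and stands 9 mm above the face; its top 3.5 mm taper to 5.6 mm across.
- mould_stud (a point): Foot of the steel stud on the mould's top face, 76 mm from the middle to the mould's +x. Shank 12 mm in diameter; fixed round head 28 mm across, 10 thick, its underside 29 mm above the face. The head is wider than the cover's slot, so the fork cannot be lowered over it: it comes in from the dowel side, along the mould's +x, below the head.
- brick: Cream firebrick 230 (x) by 114 (y) by 32 high, lying fixed on the bench, on which the cover rests at the start. Origin: centre of its underside.
- cover: Loose dark graphite plate 200 (x) by 100 (y) by 15 thick, 0.45 to 0.7 kg. Origin: centre of its flat underside; z up; x points to the forked end: an open slot 20 wide, 36 deep, cut through the middle of the +x end. Centre of mass under the handle. A 28 mm pouring hole lies between handle and fork. Closed, it lies flat on the mould's face, its axes along the mould's, bush over dowel.
- cover_handle (a point): Middle of the cover's wooden handle bar: 64 long (along the cover's x), 22 wide (y, to be gripped across), 24 high, on two thin steel posts. It is 57 mm above the cover's underside (42 above its top) and 6 mm from the cover's middle towards -x. Gap between bar and plate 30 mm.
- cover_bush (a point): Mouth of the blind bush hole in the cover's underside, 14 mm across, 10.5 deep, 78 mm from the cover's middle to -x; seen from above only as a 20 mm brass disc on the plate. It belongs over the dowel; until there, this end rides on the pin, 9 mm above the mould's face. Pressed down while riding, the cover tips in the grip: the hand sinks though the bush is not on, so look at this end's height.
- cover_fork (a point): Point in the cover's slot, at underside height, 76 mm from the cover's middle towards +x, 12 mm from the closed end of the slot: where the axis of the stud is when the cover is fully on. To come clear of the stud's head the cover must start at least 40 mm short of this.
- paddle: Graphite paddle lying on the bench: blade 170 x 75 x 14, light wooden handle 24 wide towards -x; 315 long in all. Bystander. Origin: on the underside, 135 mm from the blade's far end.
- jacks: Glassworker's jacks lying on the bench: steel blades and dark wooden grips, 280 long, 48 wide, 12 high. Bystander. Origin: underside, near the middle.
- wax_tin: Round copper-coloured tin of wax with a pale metal lid, 72 across, 45 high. Bystander. Origin: centre of its underside.
Mind the look-alikes: they are no part of the job. Of the things that look like the cover, the middle-sized one is meant.

How it is judged:
By the outcome, as a careful person would: the job done as asked, in the order asked, and still so for the second after the job is handed in, while the arm keeps its last pose, push and grip.
It also fails if it takes over 51 s, if anything falls off the work surface, if the arm or the gripper's body presses on something with over 40 N, if the wrist force passes 120 N, or if a joint passes its speed limit or range.

## Working session

There is one attempt and no reset: what is moved stays moved. The work goes in short steps, Python scripts to look and compute and a tool call to move; the robot and the scene stay as the last step left them, time stands still between calls to the robot, and variables do not carry over. Pictures are saved under pics/ and viewed, about 8 in all and at most 12, crops included, and the job is handed in when it is done.

Besides the shell and the picture viewer there is one more tool, called after "Emit:" by a JSON object that holds its "op" and its "data". servo_tool: Moves the arm, as the interface text tells. Its arguments: {"type":"object","properties":{"motion":{"type":"array"},"grip_force":{"type":"number"}},"required":["motion"]}

```bash
mkdir -p pics; cat > h.py <<'E'
import numpy as np, cv2
from scipy.spatial.transform import Rotation as R
from workcell import monitor, eyes, ticket, models
def T(o):
    M=np.eye(4);M[:3,:3]=R.from_quat(o["ee_rot"]).as_matrix();M[:3,3]=o["position"];return M
def shot(c):
    o=monitor.get_obs();im,d=eyes.camera(c);i=eyes.camera_info(c);K=np.array(i["intrinsics"])
    W=T(o)@np.array(i["tool_from_camera"]) if c=="wrist" else np.linalg.inv(np.array(i["extrinsics"]))
    return im,d,K,W
def cloud(d,K,W):
    v,u=np.mgrid[:d.shape[0],:d.shape[1]]
    P=np.stack([(u-K[0,2])/K[0,0]*d,(v-K[1,2])/K[1,1]*d,d],-1)
    return P@W[:3,:3].T+W[:3,3]
def find(c,t,W):
    return [(np.round(W[:3,:3]@np.array(r["point"])+W[:3,3],4).tolist(),round(r["confidence"],2)) for r in models.boxes_of(c,t)]
E
python3 - <<'E'
from h import *
print(monitor.get_obs())
ims=[]
for c in["scene","side"]:
    im,d,K,W=shot(c);ims.append(im);cv2.imwrite(f"pics/{c}0.png",im);print(c,W[:3,3].round(3),W[:3,2].round(2))
    np.savez(f"{c}0.npz",im=im,P=cloud(d,K,W),d=d)
    for t in["cover","cover_handle","cover_bush","cover_fork","mould","mould_pin","mould_stud","brick"]:print(c,t,find(c,t,W))
E
```

```text
{'clock': 0.0, 'joint_pos': array([-1.12362548,  0.33284417, -0.06467916,  1.46095241,  0.02160026,
        1.34991221, -0.08848717]), 'joint_velocities': array([ 0.00073126, -0.00046618, -0.00052521, -0.0001124 , -0.00017602,
       -0.00257208,  0.00035798]), 'tau': array([-1.34994742e-03, -6.25435567e+01,  4.82430460e-02, -3.91613245e+01,
        1.61359459e-02,  9.84934130e-03, -7.06628228e-06]), 'position': array([0.28276911, 0.5569442 , 0.23052789]), 'ee_rot': array([ 8.52252421e-01,  5.23130295e-01, -5.85060015e-04,  4.02946422e-04]), 'ft_force': array([-0.7205598 ,  0.4039307 ,  0.82212983]), 'torque': array([0.03762479, 0.00025621, 0.0134217 ]), 'grip_width': 1.003194271769705}
scene [1.4   0.37  0.756] [-0.77 -0.3  -0.56]
scene cover [([0.2357, -0.2736, 0.0256], 0.81), ([0.5669, 0.1959, 0.0465], 0.63), ([0.3087, 0.2062, 0.0116], 0.59)]
scene cover_handle [([0.3097, 0.2071, 0.0135], 0.97), ([0.5691, 0.2032, 0.0474], 0.75), ([0.2351, -0.2748, 0.0173], 0.72)]
scene cover_bush [([0.3092, 0.2046, 0.0109], 0.79), ([0.5666, 0.1983, 0.0472], 0.77), ([0.2339, -0.2738, 0.0195], 0.6)]
[... 292 characters left out ...]
0.0434], 0.9), ([0.5663, 0.1935, 0.0486], 0.31)]
scene brick [([0.6334, 0.203, 0.0281], 0.75)]
side [0.326 1.227 0.857] [ 0.12 -0.84 -0.53]
side cover [([0.5385, 0.2113, 0.0454], 0.97), ([0.3332, 0.222, 0.0062], 0.92)]
side cover_handle [([0.3291, 0.2237, 0.0059], 0.88), ([0.5441, 0.2127, 0.0424], 0.61)]
side cover_bush [([0.3358, 0.2247, 0.0061], 0.75), ([0.5443, 0.2081, 0.0409], 0.56), ([0.5762, 0.4534, 0.0073], 0.52)]
side cover_fork [([0.3337, 0.222, 0.0096], 0.9), ([0.5423, 0.2094, 0.0469], 0.82)]
side mould [([0.56, -0.1418, 0.0334], 0.82)]
side mould_pin [([0.5569, -0.1436, 0.0317], 0.56)]
side mould_stud [([0.5602, -0.1462, 0.0356], 0.75)]
side brick [([0.5326, 0.2495, 0.025], 0.94)]
```

View pics/scene0.png

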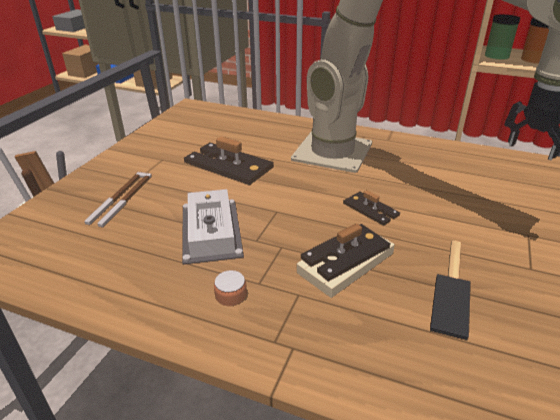

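View pics/side0.png

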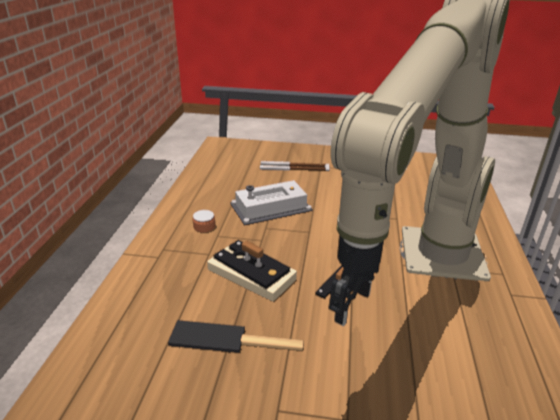

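Scene view: cover on the brick at about (345,250), with its fork at the left/front end and the bush at the right. The mould is at (210,220) with the stud in front (208,222). The small look-alike is at (370,206) and the large one at (230,160). Next I fit the poses from depth.

```bash
python3 - <<'E'
from h import *
for c in["scene","side"]:
    z=np.load(f"{c}0.npz");P=z["P"];v=z["d"]>0
    def sel(x0,x1,y0,y1,z0,z1):
        m=v&(P[...,0]>x0)&(P[...,0]<x1)&(P[...,1]>y0)&(P[...,1]<y1)&(P[...,2]>z0)&(P[...,2]<z1);return P[m]
    for n,b in dict(cover=(.42,.7,.08,.32,.042,.053),handle=(.42,.7,.08,.32,.072,.11),mould=(.45,.75,-.27,-.03,.054,.062),pin=(.45,.75,-.27,-.03,.0635,.08),head=(.45,.75,-.27,-.03,.08,.12)).items():
        q=sel(*b)
        if len(q)<4: print(c,n,len(q));continue
        print(c,n,len(q),cv2.minAreaRect((q[:,:2]*1000).astype(np.float32)),q.mean(0).round(4),np.median(q[:,2]).round(4),q.max(0).round(3))
E
```

```text
scene cover 1969 ((549.9571533203125, 195.07168579101562), (104.988525390625, 206.4276123046875), 58.08802795410156) [0.5632 0.1975 0.0468] 0.0469 [0.663 0.29  0.053]
scene handle 310 ((549.1578979492188, 199.44696044921875), (25.556682586669922, 66.64552307128906), 53.46674346923828) [0.5537 0.1992 0.0947] 0.0981 [0.58  0.223 0.104]
scene mould 1470 ((556.566162109375, -172.03912353515625), (227.1084747314453, 109.39232635498047), 31.42083740234375) [ 0.5695 -0.1657  0.058 ] 0.058 [ 0.681 -0.069  0.062]
scene pin 37 ((559.0853881835938, -171.9461669921875), (166.0855712890625, 11.761795043945312), 32.071956634521484) [ 0.5926 -0.1501  0.0697] 0.0687 [ 0.629 -0.126  0.08 ]
scene head 91 ((622.8211669921875, -131.40475463867188), (27.227392196655273, 24.482784271240234), 28.209543228149414) [ 0.6253 -0.1299  0.0952] 0.0966 [ 0.637 -0.119  0.1  ]
side cover 978 ((552.4637451171875, 195.9109649658203), (102.73634338378906, 201.15969848632812), 58.08911895751953) [0.5411 0.212  0.044 ] 0.0437 [0.66  0.29  0.053]
side handle 229 ((547.6768798828125, 200.4101104736328), (23.086801528930664, 65.76529693603516), 59.04027557373047) [0.5466 0.2049 0.0908] 0.0939 [0.578 0.225 0.102]
side mould 244 ((556.6798095703125, -166.58731079101562), (219.0660858154297, 113.82466125488281), 31.244932174682617) [ 0.5573 -0.1619  0.0556] 0.0553 [ 0.675 -0.061  0.062]
side pin 15 ((623.2092895507812, -130.7505645751953), (10.196521759033203, 11.544214248657227), 14.89831256866455) [ 0.6228 -0.1294  0.0704] 0.0691 [ 0.629 -0.125  0.078]
side head 44 ((622.720458984375, -130.3443145751953), (30.936952590942383, 23.448488235473633), 87.2633285522461) [ 0.6223 -0.1274  0.0902] 0.0909 [ 0.634 -0.115  0.096]
```

Emit:
{"op": "servo_tool", "data": {"motion": [[1,-0.025,0.05,0,0,0,1],[1,-0.05,0.1,0,0,0,2],[1,-0.075,0.15,0,0,0,3],[1,-0.1,0.2,0,0,0,4],[1,-0.125,0.25,0,0,0,5],[1,-0.15,0.3,0,0,0,5],[1,-0.175,0.35,0,0,0,5],[1,-0.1985,0.398,0,0,0,5],[1,-0.1985,0.398,0,0,0,5],[1,-0.1985,0.398,0,0,0,5],[1,-0.1985,0.398,0,0,0,5]]}}

```text
clock: 2.28
position: [0.5472, 0.2017, 0.2313]
ee_rot: [0.874, 0.487, 0.0, -0.0]
ft_force: [-0.4, 0.7, 0.0]
grip_width: 1.002
```

```bash
cat >> h.py <<'E'
def go(p,yaw):  # shift/turn (tool frame) to put TCP at p, tool down, jaw x at world yaw deg
    o=monitor.get_obs();M=T(o);y=np.radians(yaw)
    x=np.array([np.cos(y),np.sin(y),0]);z=np.array([0,0,-1.]);D=np.stack([x,np.cross(z,x),z],1)
    print("shift",(M[:3,:3].T@(np.array(p)-M[:3,3])).round(4),"turn",R.from_matrix(M[:3,:3].T@D).as_rotvec(degrees=True).round(2))
def st():
    o=monitor.get_obs();M=T(o);print("t",o["clock"],"p",o["position"].round(4),"yaw",np.degrees(np.arctan2(M[1,0],M[0,0])).round(2),"z",M[:3,2].round(4),"F",o["ft_force"].round(1),"M",o["torque"].round(2),"g",round(o["grip_width"],3))
E
python3 - <<'E'
from h import *
st();im,d,K,W=shot("wrist");cv2.imwrite("pics/w1.png",im);np.savez("w1.npz",P=cloud(d,K,W),d=d,im=im)
P=cloud(d,K,W);v=d>0
for n,a,b in(("cover",.043,.052),("handle",.075,.115),("handletop",.095,.112)):
    q=P[v&(P[...,2]>a)&(P[...,2]<b)];print(n,len(q),cv2.minAreaRect((q[:,:2]*1000).astype(np.float32)),np.median(q[:,2]))
print(eyes.camera_info("wrist")["tool_from_camera"])
E
```

```text
t 2.275 p [0.5472 0.2017 0.2313] yaw 58.22 z [-3.e-04  6.e-04 -1.e+00] F [-0.4  0.7  0. ] M [-0.03  0.02  0.  ] g 1.002
cover 19626 ((551.1043701171875, 194.99447631835938), (100.37419891357422, 200.3522186279297), 57.939544677734375) 0.047078026352619345
handle 2216 ((545.6071166992188, 198.92495727539062), (21.73633575439453, 63.17882537841797), 57.37831497192383) 0.1007077530583115
handletop 2162 ((545.6071166992188, 198.92495727539062), (21.73633575439453, 63.17882537841797), 57.37831497192383) 0.10072705871639315
[[ 9.99998995e-01 -1.38340962e-03  3.11375212e-04  7.87124836e-04]
 [ 1.25251464e-03  9.64675538e-01  2.63437922e-01 -6.76016870e-02]
 [-6.64818605e-04 -2.63437267e-01  9.64676300e-01 -1.42592054e-01]
 [ 0.00000000e+00  0.00000000e+00  0.00000000e+00  1.00000000e+00]]
```

View pics/w1.png

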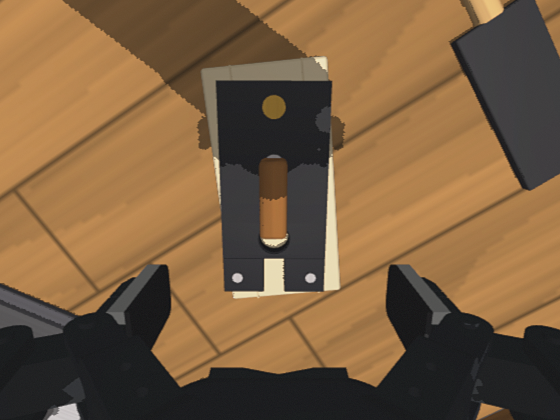

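Wrist picture: the cover is centred at about (274,185), with the handle bar at (273,200), the bush disc at (273,107) and the fork at the bottom (274,275). It measures 200x100, so it is the middle-sized one.

```bash
python3 -c "
from h import *
go([.546,.1985,.0695],57.9)"
```

```text
shift [-0.0034  0.0006  0.1618] turn [-0.02 -0.02  0.32]
```

Emit:
{"op": "servo_tool", "data": {"motion": [[1,-0.001,0,0.04,0,0,0.3],[1,-0.002,0,0.08,0,0,0.3],[1,-0.0034,0.0006,0.12,0,0,0.3],[1,-0.0034,0.0006,0.15,0,0,0.3],[1,-0.0034,0.0006,0.162,0,0,0.3],[1,-0.0034,0.0006,0.162,0,0,0.3],[1,-0.0034,0.0006,0.162,0,0,0.3],[1,-0.0034,0.0006,0.162,0,0,0.3]]}}

```text
clock: 3.32
position: [0.5473, 0.1973, 0.0705]
ee_rot: [0.876, 0.483, 0.001, -0.0]
ft_force: [-0.2, -0.2, -0.5]
grip_width: 1.0
```

```bash
python3 -c "
from h import *
st();go([.546,.1985,.0695],57.9)"
```

```text
t 3.325 p [0.5473 0.1973 0.0705] yaw 57.79 z [ 0.0018  0.001  -1.    ] F [-0.2 -0.2 -0.5] M [ 0.03  0.03 -0.01] g 1.0
shift [ 0.0003 -0.0018  0.001 ] turn [ 0.06 -0.1  -0.11]
```

Emit:
{"op": "servo_tool", "data": {"motion": [[0.6,0.0003,-0.0015,0.001,0,0,0],[0.4,0.0003,-0.0015,0.001,0,0,0],[0.2,0.0003,-0.0015,0.001,0,0,0],[0.1,0.0003,-0.0015,0.001,0,0,0],[0.1,0.0003,-0.0015,0.001,0,0,0],[0.1,0.0003,-0.0015,0.001,0,0,0],[0.1,0.0003,-0.0015,0.001,0,0,0]], "grip_force": 100}}

```text
clock: 4.2
position: [0.5458, 0.1981, 0.0686]
ee_rot: [0.876, 0.483, 0.0, -0.0]
ft_force: [-0.3, 0.2, 4.8]
grip_width: 0.244
```

```bash
python3 -c "
from h import *
st()"
```

```text
t 4.2 p [0.5458 0.1981 0.0686] yaw 57.78 z [ 5.e-04  4.e-04 -1.e+00] F [-0.3  0.2  4.8] M [ 0.06  0.17 -0.01] g 0.244
```

Emit:
{"op": "servo_tool", "data": {"motion": [[0.1,0,0,-0.005,0,0,0],[0.1,0,0,-0.02,0,0,0],[0.1,0,0,-0.045,0,0,0],[0.1,0,0,-0.07,0,0,0],[0.1,0,0,-0.09,0,0,0],[0.1,0,0,-0.1,0,0,0],[0.1,0,0,-0.1,0,0,0],[0.1,0,0,-0.1,0,0,0]]}}

```text
clock: 5.2
position: [0.545, 0.1978, 0.1674]
ee_rot: [0.876, 0.483, -0.001, -0.0]
ft_force: [-0.4, 0.3, -5.5]
grip_width: 0.244
```

```bash
cat >> h.py <<'E'
def cover(name=None):
    """cover in the tool frame: plane fit of plate top, rect in tool xy"""
    im,d,K,W=shot("wrist");
    if name: cv2.imwrite(name,im)
    Ct=np.array(eyes.camera_info("wrist")["tool_from_camera"]);P=cloud(d,K,Ct)
    m=(d>0)&(abs(P[...,2]-.0225)<.006)&(abs(P[...,0])<.07)&(abs(P[...,1])<.125)
    for k in range(3):
        q=P[m];A=np.c_[q[:,:2],np.ones(len(q))];s=np.linalg.lstsq(A,q[:,2],rcond=None)[0]
        e=abs(P[...,2]-(P[...,0]*s[0]+P[...,1]*s[1]+s[2]));m=(d>0)&(e<.0025)&(abs(P[...,0])<.07)&(abs(P[...,1])<.125)
    q=P[m];print("cover/tool: n",len(q),"plane z=%.4f x + %.4f y + %.4f"%tuple(s),cv2.minAreaRect((q[:,:2]*1000).astype(np.float32)),"y",q[:,1].min().round(4),q[:,1].max().round(4))
    return im,P,d,W
E
python3 -c "
from h import *
st();cover('pics/w2.png')"
```

```text
t 5.2 p [0.545  0.1978 0.1674] yaw 57.79 z [-1.4e-03 -6.0e-04 -1.0e+00] F [-0.4  0.3 -5.5] M [ 0.02 -0.02  0.01] g 0.244
cover/tool: n 46770 plane z=-0.0003 x + 0.0002 y + 0.0216 ((0.4800605773925781, -14.19622802734375), (100.83169555664062, 160.13104248046875), 0.09877120703458786) y -0.0943 0.0658
```

View pics/w2.png

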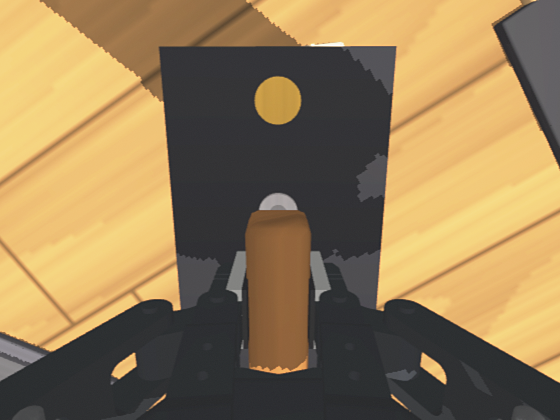

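The cover hangs level and square in the grip. The tail edge is at tool y −94 mm and the fork points along tool +y. Next I go to a lookout beside the mould to measure it from close by.

Emit:
{"op": "servo_tool", "data": {"motion": [[0.1,-0.01,0.003,-0.03,0,0,-4],[0.1,-0.035,0.008,-0.06,0,0,-11],[0.1,-0.065,0.015,-0.09,0,0,-19],[0.1,-0.095,0.022,-0.12,0,0,-27],[0.1,-0.125,0.03,-0.14,0,0,-35],[0.1,-0.155,0.037,-0.153,0,0,-43],[0.1,-0.185,0.044,-0.153,0,0,-51],[0.1,-0.21,0.05,-0.153,0,0,-58],[0.1,-0.225,0.054,-0.153,0,0,-62],[0.1,-0.23,0.055,-0.153,0,0,-63.7],[0.1,-0.23,0.055,-0.153,0,0,-63.7],[0.1,-0.23,0.055,-0.153,0,0,-63.7],[0.1,-0.23,0.055,-0.153,0,0,-63.7]]}}

```text
clock: 6.88
position: [0.4695, -0.0255, 0.3211]
ee_rot: [0.489, 0.872, -0.0, -0.0]
ft_force: [0.2, -0.2, -4.6]
grip_width: 0.245
```

```bash
python3 - <<'E'
from h import *
st();print(monitor.get_obs()["joint_pos"].round(2))
im,P,d,W=cover("pics/w3.png")
im,d,K,W=shot("wrist");P=cloud(d,K,W);np.savez("w3.npz",P=P,d=d,im=im);v=(d>0)&(P[...,0]>.42)&(P[...,0]<.7)&(P[...,1]<-.04)&(P[...,1]>-.3)
for n,a,b in(("top",.054,.062),("pin",.064,.072),("head",.09,.105)):
    q=P[v&(P[...,2]>a)&(P[...,2]<b)]
    print(n,len(q),cv2.minAreaRect((q[:,:2]*1000).astype(np.float32)) if len(q)>3 else q, np.median(q,0).round(4))
for t in("mould_pin","mould_stud"):print(t,find("wrist",t,W))
E
```

```text
t 6.875 p [ 0.4695 -0.0255  0.3211] yaw 121.5 z [-4.e-04 -0.e+00 -1.e+00] F [ 0.2 -0.2 -4.6] M [-0.02  0.03  0.01] g 0.245
[-0.38 -0.07  0.32  1.72  0.02  1.49  2.06]
cover/tool: n 46724 plane z=0.0005 x + 0.0001 y + 0.0215 ((1.1276054382324219, -12.880867004394531), (159.81448364257812, 100.8196029663086), 89.88604736328125) y -0.0928 0.0671
top 11433 ((558.7125244140625, -176.0588836669922), (219.70828247070312, 104.22283172607422), 31.507505416870117) [ 0.5329 -0.1929  0.0581]
pin 117 ((554.4986572265625, -172.9466094970703), (162.59742736816406, 10.701528549194336), 31.736833572387695) [ 0.4921 -0.2108  0.0663]
head 544 ((621.282958984375, -132.83851623535156), (27.16064453125, 27.304689407348633), 71.4798583984375) [ 0.6195 -0.1323  0.0971]
mould_pin [([0.552, -0.1835, 0.0533], 0.64), ([0.495, 0.4357, 0.0144], 0.34)]
mould_stud [([0.5465, -0.186, 0.0555], 0.73)]
```

View pics/w3.png

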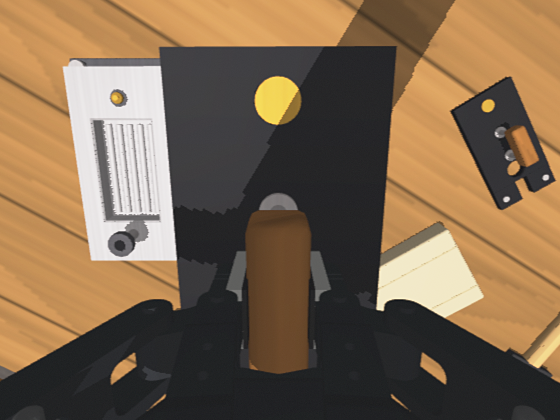

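Wrist picture: the mould is at left with the pin at (118,97) and the stud head at (121,244), and the cover is still square in the grip. Next I locate the bush disc, pin and stud precisely in the tool frame.

```bash
python3 - <<'E'
from h import *
Ct=np.array(eyes.camera_info("wrist")["tool_from_camera"]);K=np.array(eyes.camera_info("wrist")["intrinsics"])
def ray(u,v,zt):
    r=Ct[:3,:3]@np.array([(u-K[0,2])/K[0,0],(v-K[1,2])/K[1,1],1]);return Ct[:3,3]+r*(zt-Ct[2,3])/r[2]
def blob(im,x0,x1,y0,y1):
    h=cv2.cvtColor(im,cv2.COLOR_BGR2HSV);m=cv2.inRange(h,(15,110,80),(35,255,255));k=np.zeros_like(m);k[y0:y1,x0:x1]=m[y0:y1,x0:x1]
    n,l,s,c=cv2.connectedComponentsWithStats(k);i=1+np.argmax(s[1:,4]);return c[i],s[i]
for f in("w2","w3"):
    im=cv2.imread(f"pics/{f}.png");c,s=blob(im,240,320,60,140);print(f,"bush px",c,s,"tool",ray(*c,.0216).round(4))
    g=cv2.cvtColor(im,cv2.COLOR_BGR2GRAY)
    for z in[60,130,180]: print(z,[ (ray(j,z,.0216)[:2]).round(4).tolist() for j in np.where((g[z,100:450]<60))[0][[0,-1]]+100])
c,s=blob(im,95,145,75,120);o=monitor.get_obs();print("pin px",c,s,"tool",ray(*c,.3211-.064).round(4))
g=cv2.cvtColor(im,cv2.COLOR_BGR2GRAY);cv2.imwrite("pics/crop.png",cv2.resize(im[50:270,60:180],None,fx=2.7,fy=2.7,interpolation=cv2.INTER_NEAREST))
P=np.load("w3.npz")["P"];q=P[(abs(P[...,2]-.097)<.002)&(np.hypot(P[...,0]-.621,P[...,1]+.133)<.02)];cc,r=cv2.minEnclosingCircle((q[:,:2]*1000).astype(np.float32));print("head",cc,r,len(q))
M=T(o);print("head tool",M[:3,:3].T@(np.array([cc[0]/1000,cc[1]/1000,.097])-M[:3,3]))
E
```

```text
w2 bush px [277.37034981  99.97779012] [ 254   76   47   49 1801] tool [ 0.0011 -0.0708  0.0216]
60 [[-0.0482, -0.0871], [0.0353, -0.087]]
130 [[-0.0481, -0.0581], [0.0504, -0.058]]
180 [[-0.0481, -0.0355], [0.0378, -0.0354]]
w3 bush px [277.31978022  99.96263736] [ 254   76   48   49 1820] tool [ 0.0011 -0.0708  0.0216]
60 [[0.0171, -0.087], [0.0506, -0.087]]
130 [[-0.0481, -0.0581], [0.0508, -0.058]]
180 [[-0.0476, -0.0355], [0.0508, -0.0354]]
pin px [116.67521368  97.46153846] [111  92  12  12 117] tool [-0.1697 -0.0802  0.2571]
head (621.315185546875, -133.0582275390625) 14.058276176452637 478
head tool [-0.17079827  0.07343544  0.22422049]
```

```bash
python3 -c "
from h import *
go([.504,-.2056,.16],121.3)"
```

```text
shift [-0.1714 -0.0645  0.1612] turn [-0.   -0.    0.19]
```

Emit:
{"op": "servo_tool", "data": {"motion": [[0.1,-0.015,-0.006,0,0,0,0.2],[0.1,-0.045,-0.017,0.015,0,0,0.2],[0.1,-0.08,-0.03,0.045,0,0,0.2],[0.1,-0.115,-0.043,0.08,0,0,0.2],[0.1,-0.145,-0.055,0.115,0,0,0.2],[0.1,-0.165,-0.062,0.145,0,0,0.2],[0.1,-0.1714,-0.0645,0.161,0,0,0.2],[0.1,-0.1714,-0.0645,0.161,0,0,0.2],[0.1,-0.1714,-0.0645,0.161,0,0,0.2],[0.1,-0.1714,-0.0645,0.161,0,0,0.2]]}}

```text
clock: 8.32
position: [0.5047, -0.2052, 0.1615]
ee_rot: [0.49, 0.872, 0.001, 0.001]
ft_force: [-0.4, -0.4, -5.3]
grip_width: 0.242
```

```bash
python3 - <<'E'
from h import *
st();print(monitor.get_obs()["joint_pos"].round(2));cover();go([.504,-.2056,.106],121.3)
for c in("scene","side"):
    im,d,K,W=shot(c);P=cloud(d,K,W);v=(d>0)&(P[...,0]>.38)&(P[...,0]<.72)&(P[...,1]<-.04)&(P[...,1]>-.34)
    print(c,d.shape)
    cv2.imwrite(f"pics/{c}1.png",im)
    q=P[v&(abs(P[...,2]-.138)<.005)];print("cover",len(q),cv2.minAreaRect((q[:,:2]*1000).astype(np.float32)),np.median(q[:,2]))
    q=P[v&(P[...,2]>.09)&(P[...,2]<.102)];print("head",len(q),cv2.minAreaRect((q[:,:2]*1000).astype(np.float32)))
E
```

```text
t 8.325 p [ 0.5047 -0.2052  0.1615] yaw 121.36 z [ 2.e-03  1.e-04 -1.e+00] F [-0.4 -0.4 -5.3] M [-0.03 -0.02 -0.05] g 0.242
[-0.15  0.22  0.52  1.79 -0.12  1.16  2.52]
cover/tool: n 46755 plane z=0.0006 x + 0.0001 y + 0.0216 ((1.0291633605957031, -13.071746826171875), (100.88633728027344, 159.6264190673828), 0.07062291353940964) y -0.0929 0.0668
shift [ 0.     -0.0008  0.0553] turn [0.09 0.05 0.05]
scene (420, 560)
cover 1281 ((511.63909912109375, -199.4387969970703), (208.06002807617188, 99.4518051147461), 31.349557876586914) 0.13963899037612293
head 80 ((622.95556640625, -131.45018005371094), (27.330162048339844, 24.716650009155273), 30.124650955200195)
side (420, 560)
cover 644 ((511.48150634765625, -198.36904907226562), (202.631103515625, 105.33959197998047), 29.745819091796875) 0.13517085123777578
head 28 ((620.9598388671875, -129.12579345703125), (24.523725509643555, 28.24742889404297), 52.55317306518555)
```

Emit:
{"op": "servo_tool", "data": {"motion": [[0.1,0,-0.001,0.01,0,0,0],[0.1,0,-0.001,0.025,0,0,0],[0.1,0,-0.001,0.04,0,0,0],[0.1,0,-0.001,0.05,0,0,0],[0.1,0,-0.001,0.0545,0,0,0],[0.1,0,-0.001,0.0545,0,0,0],[0.1,0,-0.001,0.0545,0,0,0]]}}

```text
clock: 9.35
position: [0.5035, -0.2064, 0.1062]
ee_rot: [0.49, 0.872, 0.0, 0.0]
ft_force: [-0.5, -0.1, -4.4]
grip_width: 0.242
```

```bash
python3 - <<'E'
from h import *
st();print(monitor.get_obs()["joint_pos"].round(3));cover();go([.551,-.177,.1063],121.3)
E
```

```text
t 9.35 p [ 0.5035 -0.2064  0.1062] yaw 121.28 z [ 8.e-04 -1.e-04 -1.e+00] F [-0.5 -0.1 -4.4] M [ 0.02 -0.03  0.03] g 0.242
[-0.125  0.279  0.497  1.849 -0.152  1.051  2.549]
cover/tool: n 46743 plane z=0.0003 x + 0.0001 y + 0.0215 ((1.2455253601074219, -12.823104858398438), (160.0879364013672, 100.6076889038086), 89.83634185791016) y -0.0929 0.0673
shift [0.0005 0.0559 0.    ] turn [ 0.04  0.03 -0.02]
```

Emit:
{"op": "servo_tool", "data": {"motion": [[0.1,0,0.004,0,0,0,0],[0.1,0,0.01,0,0,0,0],[0.1,0,0.015,0,0,0,0],[0.1,0,0.015,0,0,0,0]]}}

```text
clock: 9.9
position: [0.5164, -0.198, 0.1057]
ee_rot: [0.49, 0.872, 0.0, 0.0]
ft_force: [0.2, -0.2, -5.1]
grip_width: 0.246
```

```bash
python3 - <<'E'
from h import *
st();print(monitor.get_obs()["joint_pos"].round(3));go([.551,-.177,.1063],121.3)
E
```

```text
t 9.9 p [ 0.5164 -0.198   0.1057] yaw 121.33 z [ 0.e+00  1.e-04 -1.e+00] F [ 0.2 -0.2 -5.1] M [0.04 0.04 0.03] g 0.246
[-0.135  0.299  0.489  1.825 -0.16   1.056  2.533]
shift [-0.      0.0405 -0.0006] turn [ 0.   -0.    0.03]
```

Emit:
{"op": "servo_tool", "data": {"motion": [[0.1,0,0.005,-0.0005,0,0,0],[0.1,0,0.012,-0.0005,0,0,0],[0.1,0,0.019,-0.0005,0,0,0],[0.1,0,0.026,-0.0005,0,0,0],[0.1,0,0.032,-0.0005,0,0,0],[0.1,0,0.0355,-0.0005,0,0,0],[0.1,0,0.0355,-0.0005,0,0,0],[0.1,0,0.0355,-0.0005,0,0,0]]}}

```text
clock: 10.9
position: [0.5461, -0.1803, 0.1062]
ee_rot: [0.49, 0.871, -0.0, -0.0]
ft_force: [0.1, 0.1, -4.6]
grip_width: 0.241
```

```bash
python3 - <<'E'
from h import *
st();print(monitor.get_obs()["joint_pos"].round(3));go([.551,-.177,.1063],121.3);cover()
im,d,K,W=shot("scene");P=cloud(d,K,W);v=(d>0)&(P[...,0]>.38)&(P[...,0]<.72)&(P[...,1]<-.04)&(P[...,1]>-.34)
q=P[v&(abs(P[...,2]-.084)<.004)];print("cover",len(q),cv2.minAreaRect((q[:,:2]*1000).astype(np.float32)),np.median(q[:,2]))
a=cv2.resize(im[150:260,150:290],None,fx=2.8,fy=2.8,interpolation=cv2.INTER_CUBIC)
im,d,K,W=shot("side");b=cv2.resize(im[150:260,200:340],None,fx=2.8,fy=2.8,interpolation=cv2.INTER_CUBIC);cv2.imwrite("pics/c4.png",np.hstack([a,b]))
E
```

```text
t 10.9 p [ 0.5461 -0.1803  0.1062] yaw 121.26 z [-2.e-04 -0.e+00 -1.e+00] F [ 0.1  0.1 -4.6] M [ 0.02 -0.    0.02] g 0.241
[-0.155  0.346  0.474  1.767 -0.177  1.072  2.497]
shift [ 0.0003  0.0059 -0.0001] turn [-0.01 -0.01 -0.04]
cover/tool: n 46770 plane z=0.0004 x + -0.0000 y + 0.0216 ((1.0009117126464844, -12.809066772460938), (100.83563232421875, 160.09478759765625), 0.016322333365678787) y -0.0929 0.0672
cover 1303 ((551.6419067382812, -175.67764282226562), (209.135498046875, 99.79003143310547), 31.698183059692383) 0.08465386151570553
```

View pics/c4.png

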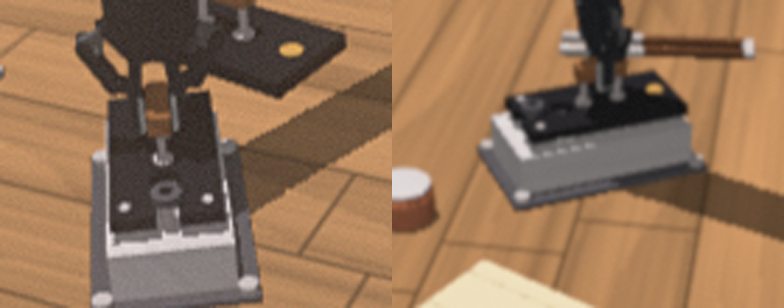

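Crops: the fork straddles the stud under its head (left crop, 165,190), and the cover is level over the mould. Next I lower it onto the pin lightly and slide.

Emit:
{"op": "servo_tool", "data": {"motion": [[0.1,0,0,0.0015,0,0,0],[0.1,0,0,0.003,0,0,0],[0.1,0,0,0.003,0,0,0]]}}

```text
clock: 11.42
position: [0.5463, -0.1801, 0.1033]
ee_rot: [0.49, 0.872, 0.0, 0.0]
ft_force: [-0.0, 1.1, -4.3]
grip_width: 0.238
```

```bash
python3 - <<'E'
from h import *
st();go([.551,-.177,.1035],121.3);cover()
E
```

```text
t 11.425 p [ 0.5463 -0.1801  0.1033] yaw 121.28 z [ 1.e-04  1.e-04 -1.e+00] F [-0.   1.1 -4.3] M [-0.01  0.11 -0.09] g 0.238
shift [ 0.0002  0.0056 -0.0002] turn [ 0.01  0.   -0.02]
cover/tool: n 46832 plane z=0.0003 x + 0.0016 y + 0.0216 ((0.9225273132324219, -12.987838745117188), (101.00688171386719, 159.6104736328125), 0.1756080836057663) y -0.0928 0.0669
```

Emit:
{"op": "servo_tool", "data": {"motion": [[0.1,0,0.0015,0.0005,0,0,0],[0.1,0,0.003,0.001,0,0,0],[0.1,0,0.0043,0.001,0,0,0],[0.1,0,0.0056,0.001,0,0,0],[0.1,0,0.0056,0.001,0,0,0]]}}

```text
clock: 12.1
position: [0.5512, -0.177, 0.1022]
ee_rot: [0.49, 0.872, 0.0, -0.0]
ft_force: [-0.0, 0.2, -4.9]
grip_width: 0.24
```

```bash
python3 - <<'E'
from h import *
st();go([.551,-.177,.1035],121.3);cover()
E
```

```text
t 12.1 p [ 0.5512 -0.177   0.1022] yaw 121.3 z [-0.e+00  1.e-04 -1.e+00] F [-0.   0.2 -4.9] M [-0.01  0.03 -0.01] g 0.24
shift [ 0.0001 -0.0001 -0.0013] turn [ 0.   -0.01 -0.  ]
cover/tool: n 46736 plane z=0.0004 x + 0.0001 y + 0.0216 ((1.192535400390625, -13.006851196289062), (159.7668914794922, 100.7013168334961), 89.86023712158203) y -0.0928 0.0668
```

Emit:
{"op": "servo_tool", "data": {"motion": [[0.1,0,0,0.001,0,0,0],[0.1,0,0,0.002,0,0,0],[0.1,0,0,0.003,0,0,0],[0.1,0,0,0.003,0,0,0]]}}

```text
clock: 12.65
position: [0.551, -0.1771, 0.0991]
ee_rot: [0.49, 0.872, -0.0, -0.0]
ft_force: [-0.8, -0.8, -5.8]
grip_width: 0.24
```

```bash
python3 - <<'E'
from h import *
st();cover()
E
```

```text
t 12.65 p [ 0.551  -0.1771  0.0991] yaw 121.28 z [-2.e-04  1.e-04 -1.e+00] F [-0.8 -0.8 -5.8] M [-0.02  0.02  0.01] g 0.24
cover/tool: n 46751 plane z=0.0005 x + 0.0001 y + 0.0216 ((1.1261062622070312, -12.92681884765625), (159.97268676757812, 100.85536193847656), 89.8629379272461) y -0.0929 0.067
```

Emit:
{"op": "servo_tool", "data": {"motion": [[0.1,0,0,0.001,0,0,0],[0.1,0,0,0.002,0,0,0],[0.1,0,0,0.003,0,0,0],[0.1,0,0,0.004,0,0,0],[0.1,0,0,0.0045,0,0,0],[0.1,0,0,0.0045,0,0,0]]}}

```text
clock: 13.45
position: [0.5511, -0.1771, 0.0948]
ee_rot: [0.49, 0.872, 0.0, -0.0]
ft_force: [0.3, 0.2, -4.9]
grip_width: 0.24
```

```bash
python3 - <<'E'
from h import *
st();cover()
E
```

```text
t 13.45 p [ 0.5511 -0.1771  0.0948] yaw 121.28 z [ 0.e+00  1.e-04 -1.e+00] F [ 0.3  0.2 -4.9] M [ 0.03 -0.02 -0.07] g 0.24
cover/tool: n 46753 plane z=0.0005 x + 0.0000 y + 0.0216 ((1.03472900390625, -13.028335571289062), (100.6955795288086, 159.6903839111328), 0.08045297116041183) y -0.0929 0.0668
```

Emit:
{"op": "servo_tool", "data": {"motion": [[0.1,0,0,0.0005,0,0,0],[0.1,0,0,0.001,0,0,0],[0.1,0,0,0.001,0,0,0]]}}

```text
clock: 13.88
position: [0.5512, -0.1772, 0.0946]
ee_rot: [0.49, 0.872, 0.0, 0.0]
ft_force: [-4.0, 1.3, 5.8]
grip_width: 0.246
```

Emit:
{"op": "servo_tool", "data": {"motion": [[0.1,0,0,0.0005,0,0,0],[0.1,0,0,0.0005,0,0,0]]}}

```text
clock: 14.12
position: [0.5512, -0.1772, 0.0946]
ee_rot: [0.49, 0.872, 0.0, 0.0]
ft_force: [-7.3, 3.5, 11.0]
grip_width: 0.241
```

Emit:
{"op": "servo_tool", "data": {"motion": [[0.1,0.0003,-0.0002,0.0004,0,0,0],[0.1,0.0003,-0.0002,0.0004,0,0,0],[0.1,0.0003,-0.0002,0.0004,0,0,0],[0.1,0.0003,-0.0002,0.0004,0,0,0]]}}

```text
clock: 14.62
position: [0.5512, -0.1772, 0.0946]
ee_rot: [0.49, 0.872, 0.001, 0.0]
ft_force: [-7.9, 1.4, 12.7]
grip_width: 0.239
```

```bash
python3 - <<'E'
from h import *
st();cover();print(monitor.get_obs()["joint_pos"].round(3))
for c in("scene","side"):
    im,d,K,W=shot(c);P=cloud(d,K,W);v=(d>0)&(P[...,0]>.38)&(P[...,0]<.72)&(P[...,1]<-.04)&(P[...,1]>-.34)
    q=P[v&(abs(P[...,2]-.073)<.006)];s=np.linalg.lstsq(np.c_[q[:,:2]-[.556,-.173],np.ones(len(q))],q[:,2],rcond=None)[0]
    print(c,"cover",len(q),cv2.minAreaRect((q[:,:2]*1000).astype(np.float32)),np.median(q[:,2]),"plane",s.round(4))
    cv2.imwrite(f"pics/{c}5.png",im)
    if c=="scene":a=cv2.resize(im[150:260,150:290],None,fx=2.8,fy=2.8,interpolation=cv2.INTER_CUBIC)
b=cv2.resize(im[150:260,200:340],None,fx=2.8,fy=2.8,interpolation=cv2.INTER_CUBIC);cv2.imwrite("pics/c5.png",np.hstack([a,b]));st()
E
```

```text
t 14.625 p [ 0.5512 -0.1772  0.0946] yaw 121.27 z [ 1.3e-03  5.0e-04 -1.0e+00] F [-7.9  1.4 12.7] M [ 0.48  1.54 -0.04] g 0.239
cover/tool: n 46825 plane z=0.0003 x + 0.0016 y + 0.0215 ((1.2284049987792969, -13.181564331054688), (159.4403839111328, 100.82667541503906), 89.89830017089844) y -0.0928 0.0666
[-0.154  0.367  0.467  1.767 -0.188  1.051  2.497]
scene cover 1364 ((556.7048950195312, -172.37574768066406), (208.27590942382812, 99.59159851074219), 31.118314743041992) 0.0730443861239613 plane [-0.0035 -0.0007  0.0731]
side cover 586 ((557.8359375, -169.3437957763672), (201.2292022705078, 107.9531478881836), 31.54409408569336) 0.06901233387957711 plane [0.0007 0.0021 0.0693]
t 14.775 p [ 0.5512 -0.1772  0.0946] yaw 121.27 z [ 1.4e-03  5.0e-04 -1.0e+00] F [-7.1  1.9 13.1] M [0.47 1.57 0.02] g 0.246
```

View pics/c5.png

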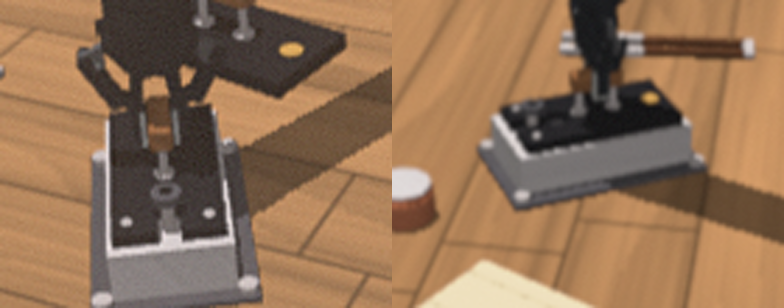

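Crops: the cover lies flat on the mould, with the stud standing in the slot (left crop, 165,190). The plate top is at 73.0 mm, which is 58+15. Now I trim the push.

Emit:
{"op": "servo_tool", "data": {"motion": [[0.1,0.0003,-0.0004,0.0002,0,0,0],[0.1,0.0003,-0.0004,0.0002,0,0,0],[0.1,0.0003,-0.0004,0.0002,0,0,0],[0.1,0.0003,-0.0004,0.0002,0,0,0],[0.1,0.0003,-0.0004,0.0002,0,0,0],[0.1,0.0003,-0.0004,0.0002,0,0,0]]}}

```text
clock: 15.52
position: [0.5512, -0.1772, 0.0946]
ee_rot: [0.49, 0.872, 0.001, 0.001]
ft_force: [-4.3, 2.3, 12.7]
grip_width: 0.24
```

```bash
python3 - <<'E'
from h import *
for k in range(6):
    st();eyes.camera("wrist")
cover()
E
```

```text
t 15.525 p [ 0.5512 -0.1772  0.0946] yaw 121.27 z [ 2.5e-03  2.0e-04 -1.0e+00] F [-4.3  2.3 12.7] M [0.44 1.16 0.05] g 0.24
t 15.575 p [ 0.5512 -0.1771  0.0946] yaw 121.28 z [ 2.4e-03  3.0e-04 -1.0e+00] F [-4.4  2.2 12.6] M [0.4  1.16 0.  ] g 0.246
t 15.625 p [ 0.5512 -0.1772  0.0945] yaw 121.28 z [ 2.4e-03  2.0e-04 -1.0e+00] F [-5.4  2.9 12.6] M [ 0.41  1.24 -0.07] g 0.247
t 15.675 p [ 0.5512 -0.1772  0.0946] yaw 121.28 z [ 2.4e-03  2.0e-04 -1.0e+00] F [-5.4  1.9 13.1] M [ 0.38  1.18 -0.03] g 0.241
t 15.725 p [ 0.5512 -0.1771  0.0946] yaw 121.28 z [ 2.5e-03  2.0e-04 -1.0e+00] F [-4.   2.5 13.2] M [ 0.46  1.26 -0.02] g 0.242
t 15.775 p [ 0.5512 -0.1772  0.0946] yaw 121.28 z [ 2.4e-03  2.0e-04 -1.0e+00] F [-5.9  2.1 12.2] M [0.46 1.13 0.  ] g 0.241
cover/tool: n 46840 plane z=-0.0005 x + 0.0021 y + 0.0215 ((1.1061668395996094, -12.837608337402344), (160.0519256591797, 100.80224609375), 89.97952270507812) y -0.0928 0.0672
```

Stable at 12.7 N. A touch more.

Emit:
{"op": "servo_tool", "data": {"motion": [[0.1,0.0001,-0.0002,0.0003,0,0,0],[0.1,0.0001,-0.0002,0.0003,0,0,0],[0.1,0.0001,-0.0002,0.0003,0,0,0],[0.1,0.0001,-0.0002,0.0003,0,0,0],[0.1,0.0001,-0.0002,0.0003,0,0,0]]}}

```text
clock: 16.5
position: [0.5512, -0.1772, 0.0946]
ee_rot: [0.49, 0.872, 0.001, 0.001]
ft_force: [-5.4, 1.2, 15.0]
grip_width: 0.244
```

```bash
python3 - <<'E'
from h import *
for k in range(5):
    st();eyes.camera("wrist")
E
```

```text
t 16.5 p [ 0.5512 -0.1772  0.0946] yaw 121.28 z [ 2.9e-03  3.0e-04 -1.0e+00] F [-5.4  1.2 15. ] M [ 0.48  1.27 -0.01] g 0.244
t 16.55 p [ 0.5512 -0.1772  0.0946] yaw 121.28 z [ 2.9e-03  3.0e-04 -1.0e+00] F [-5.6  2.3 14.3] M [0.55 1.34 0.02] g 0.24
t 16.6 p [ 0.5512 -0.1772  0.0946] yaw 121.28 z [ 2.9e-03  3.0e-04 -1.0e+00] F [-5.3  1.5 14.9] M [ 0.49  1.32 -0.04] g 0.243
t 16.65 p [ 0.5512 -0.1772  0.0946] yaw 121.28 z [ 2.9e-03  3.0e-04 -1.0e+00] F [-4.4  1.4 13.8] M [0.49 1.24 0.05] g 0.242
t 16.7 p [ 0.5512 -0.1771  0.0946] yaw 121.28 z [ 2.9e-03  3.0e-04 -1.0e+00] F [-4.4  2.4 14.9] M [ 0.53  1.28 -0.05] g 0.24
```

```bash
python3 -c "
from h import *
ticket.hand_in();st()"
```

```text
the job is handed in; nothing more can be done
the job is handed in; nothing more can be done
```

The mould is shut: the cover is flat on it with the bush over the dowel. I handed the job in at about 16.7 s with the hand still gripping the handle and pushing down. The arm touched nothing else, so the paddle, jacks and wax tin were not moved.

I gripped the middle-sized cover by its handle and lifted it off the brick. I lowered it 55 mm short of the stud, slid the fork in under the head, and it went down over the dowel without catching.

**Last checks:**
- **Seated:** the scene camera put the plate's top at 73.0 mm (58 + 15) and level to about 0.4 mm end to end. The bush end is down too, not riding on the pin.
- **Push:** the hand pushed down with a steady 14 to 15 N. A sideways force of about 5 N remained that I did not fully remove.
- **Side camera:** it read the plate's top about 4 mm lower than the scene camera. It reads low elsewhere as well (about 3 mm on the bare mould), so I relied on the scene camera and on the hand's height.
- **Joint limit:** the last joint came as close as 2.55 rad to its 2.6 rad limit, and ended at about 2.50.

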